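# Turn the recipe book on by one leaf

## Robot

A 6-joint arm with a two-finger parallel gripper is mounted at the origin on the work surface. World frame = base frame: x ahead of the robot, y to its left, z up, the work surface at z = 0. Lengths are in m, angles in degrees, forces in N, time in s.
With the tool pointing down it reaches from about 0.325 to 0.875 m from the base axis. Payload 4.4 kg.
Tool frame: the origin (TCP) lies midway between the tips of the shut fingers; the grasp point (between the pads) lies 19 mm behind it (ctrl.tcp_to_grasp is the distance from the TCP to the grasp point, in m); z points along the fingers, y is the line along which they close (so a half turn about z gives the same grasp; the last joint's range is limited). The gripper opens to 85 mm and grips with 20 to 120 N. Pads are 22 mm wide; open, the fingers measure 114 mm over their backs; the gripper's body (76 mm by 85 mm) begins 54 mm behind the grasp point. The pads swing forward as they close: fully open they stand 13 mm farther back than shut.
Start: joints at [-76.69, 11.837, 88.321, -0, 79.842, -8.623], TCP at [0.215, -0.533, 0.202] pointing down, gripper open.
Joint ranges: [-156.59, 156.59], [-49.26, 127.26], [12.9, 141.05], [-63.56, 243.56], [4.71, 150.69], [-161.64, 161.64]. Speed limits (degrees/s): [159.86, 159.86, 180, 180, 180, 180].

## Interface

Orientations are given as a 3x3 rotation matrix whose columns are the frame's x, y, z axes.
In Python, from plant import ctrl, eyes, job gives the robot as it stands. The module is installed in compiled form; this text tells all that it offers.
- The arm moves only by the tool apply_moves, never from a script. Its argument "plan" is a list of rows, each a list of 3 entries, a list of its own where there are three numbers: the turn, a rotation vector about the tool's x, y, z in rad, then the shift along the tool's x, y, z in m, then the finger opening in m, from 0 to 0.0854. In form: [[[wx, wy, wz], [tx, ty, tz], fingers], ...]. A call has 1 to 12 rows; each row shifts and turns the commanded pose from where the row before left it, along the tool's axes as they then stand; what a row does not reach is not made up. A row lasts 1/8 s, in which the tool goes at most 62.5 mm and 10.7 degrees, less where a joint would pass 70% of its speed; a pose out of reach is approached as far as the arm can. A call with a gripper value outside its range is refused whole. The fingers move at their own pace and stop on an object; "squeeze" is the grip in N (left out, the last holds). Time passes only in rows, so rows that do not move let the fingers close. It gives the time, the measured TCP pose, the force, the opening and the grip force at its end, in the units of the state.
- ctrl.sense(): the state, without advancing time (a new reading comes with each control period).
- eyes.camera(name): name is "scene" or "top" or "wrist"; returns a dict with "image" (384x512x3 uint8, red, green, blue), "camera_matrix" (3x3 intrinsics, pixels), "D" ([k1, k2, p1, p2, k3] as OpenCV has them; the pictures are not rectified), "eye" and "orientation" of the camera in the world; the wrist camera has in their place "tool_from_camera" (4x4, takes a point from camera to tool coordinates, whose origin is the TCP and whose axes are the flange's). Camera axes: x right, y up, looking along -z (the intrinsics and any distortion apply to the point x, -y, -z); pixel columns grow to the right and rows downward; lengths in m; the calibration is good to about 2 mm. A picture is of the moment at which its call begins: read the wrist's pose just before it. There is no depth.
- job.job_done(): hands the job in; it is judged then, once.
The state is a dict: "clock": time; "qpos": joint angles; "qvel": joint speeds; "effort": joint torques, N m; "tool_pos": TCP position; "eef_rot": TCP orientation; "wrist_force": force on the tool from outside, world axes, zero at the start; "moment": the same for the moment, N m; "grip_width": finger opening in m; "gripper_force": force on a finger pad.
Only numpy, scipy, OpenCV 4.12 (cv2) and the standard library are available. Lean on these libraries where they do the work, as an engineer would, in place of code of your own. Each camera call takes 0.05 s, during which the arm holds its last target. There are 200 camera calls.

## Task

The wooden ring-bound recipe book on the snack counter lies open and has to be turned on by one leaf. With a fingertip under the tab of the top leaf of the right-hand pile, as seen from the robot (the tab in the middle of the outer edge), tip that leaf up and over the rings so that it comes to lie flat on the left-hand pile. Do not pinch it or fling it, leave the next leaf lying where it is, do not lift the book or push it away, and leave the other things on the counter where they stand.

Things in the scene. Friction and masses are not known exactly. Their poses are not given: they have to be found in the camera images.
- book: The open recipe book, 1.25 kg, loose on the counter. Origin: under the middle of the spine, at counter height; x along the spine (roughly away from the robot), y to the left-hand pile, z up. Plywood piles 190 mm long in x reach 156 mm either side of the spine (lowest 140 to 150 mm); left 34 mm high, right (-y) 42 mm with its two loose leaves. Each pile has a fixed low tab at x = -62 mm.
- spine (a point): Point on the axis about which the leaves turn: middle of the book, 38 mm above the counter; the axis runs along the book's x. Two steel rings (76 mm outer diameter, standing across the spine at x = -60 and +60 mm, up to 76 mm high) are centred on this axis.
- top_leaf (a joint): Angle (rad) of the right-hand pile's top leaf: 0 flat on that pile, pi/2 upright, pi flat on the left-hand pile. Plywood, 65 g, 4 mm thick, 190 mm along the spine, 26 to 156 mm from the axis, plus its tab. It swings on the rings with some drag: let go more than a few degrees off upright, it sinks to that side by itself in about two seconds, and lies flat.
- top_tab (a point): Centre of the top leaf's tab: a tongue 44 mm wide (along the spine), 26 mm long, 4 mm thick in the middle of the leaf's outer edge, 156 to 182 mm from the axis. At the start it sticks out level over the bare counter, underside 38 mm above it. Its axes turn with the leaf: y towards the spine, z out of the face that is up at the start.
- next_leaf (a joint): Angle of the leaf directly beneath the top leaf, same board and same meaning of the values. It must stay at 0.
- next_tab (a point): Centre of the next leaf's tab, same size, 62 mm farther along the book's +x than the top leaf's tab and 4 mm lower (underside 34 mm above the counter).
- tea_tin: Bystander: round tea tin, 68 mm across, 95 mm high; origin at its foot.
- mug: Bystander: white mug, 76 mm across without its handle, 88 mm high; origin at its foot.
- sugar_jar: Bystander: sugar jar, 66 mm across, 100 mm high; origin at its foot.
- cup_stack: Bystander: upright stack of paper cups, 73 mm across, 121 mm high; origin at its foot.
- ice_bowl: Bystander: white bowl, 110 mm across, 50 mm high; origin at its foot.
- spoon: Bystander: spoon lying flat between the robot and the book, 160 mm long along its own x; origin beneath it.
- syrup: Bystander: amber syrup bottle, 60 mm across, 190 mm high; origin at its foot.

How it is judged (in metres and radians):
At the end, for the whole second after the job is handed in: The top leaf lies flat and still on the left-hand pile (within 0.08 rad of pi), the next leaf still lies on the right-hand pile (below 0.06 rad), and the book stands flat, at rest and within 30 mm of where it was (value of joint top_leaf above 3.06 rad and velocity of joint top_leaf between -0.05 and 0.05 rad/s and value of joint next_leaf below 0.06 rad and angle between book's own z axis and vertical below 0.03 rad and distance of book from where it was at the start of the episode below 0.03 m and linear speed of book below 0.02 m/s); the robot touches nothing.
It fails at once if the next leaf is lifted along (more than 0.2 rad) (value of joint next_leaf above 0.2 rad).
It fails at once if the leaf is flung over (faster than 6 rad/s) (velocity of joint top_leaf above 6 rad/s).
It fails at once if the book or a leaf is pinched or forced (more than 25 N from the fingers) (contact force between the fingers and book above 25 N).
It fails at once if the book is lifted, tipped or pushed away (12 mm up, 0.1 rad, 40 mm along) (height (world z) of book above 0.012 m or angle between book's own z axis and vertical above 0.1 rad or distance of book from where it was at the start of the episode above 0.04 m).
It fails at once if another thing on the counter is moved by more than 20 mm (distance of any of tea_tin, mug, sugar_jar, cup_stack, ice_bowl, spoon, syrup from where it was at the start of the episode above 0.02 m).
It also fails if it takes over 40 s, if anything falls off the work surface, if the arm or the gripper's body presses on something with over 40 N, if the wrist force passes 120 N, or if a joint passes its speed limit or range.

## Working session

There is one attempt and no reset: what is moved stays moved. The work goes in short steps, Python scripts to look and compute and a tool call to move; the robot and the scene stay as the last step left them, time stands still between calls to the robot, and variables do not carry over. Pictures are saved under pics/ and viewed, at most 10 in all, crops included, and the job is handed in when it is done.

Besides the shell and the picture viewer there is one more tool, called after "Request:" as name(argument=value, ...), one argument or row to a line, values as JSON. apply_moves: Moves the arm, as the interface text tells. Its arguments: {"type":"object","properties":{"plan":{"type":"array"},"squeeze":{"type":"number"}},"required":["plan"]}

```bash
mkdir -p pics
python3 - <<'E'
from plant import ctrl, eyes
import cv2,pickle
s=ctrl.sense();print(s['clock'],s['tool_pos'],s['eef_rot'],s['grip_width'])
d={}
for n in("scene","top"):
    c=eyes.camera(n);d[n]=c;cv2.imwrite(f'pics/{n}0.png',c['image'][:,:,::-1]);print(n,c['camera_matrix'],c['D'],c['eye'],c['orientation'])
pickle.dump(d,open('c0.pkl','wb'))
E
```

```text
0.0 [ 0.21456409 -0.53256402  0.20061323] [[ 9.27624266e-01  3.73514313e-01 -5.27996018e-04]
 [ 3.73514524e-01 -9.27621622e-01  2.24220564e-03]
 [ 3.47715376e-04 -2.27713854e-03 -9.99997347e-01]] 0.08528975488517357
scene [[398.26444408   0.         254.09350447]
 [  0.         398.26444408 185.33487411]
 [  0.           0.           1.        ]] [-0.08712425  0.          0.          0.          0.        ] [1.05714074 0.03861061 0.71309898] [[ 0.05310527 -0.79735322  0.60117192]
 [ 0.99858705  0.04123805 -0.0335161 ]
 [ 0.00193301  0.60210237  0.79841656]]
top [[457.15392947   0.         255.50703415]
 [  0.         457.15392947 194.78429788]
 [  0.           0.           1.        ]] [-0.15345152  0.          0.          0.          0.        ] [0.38925182 0.08104229 1.07962723] [[-0.02459687  0.98901978 -0.14572186]
 [-0.99954354 -0.02688813 -0.01377456]
 [-0.0175415   0.14531653  0.9892297 ]]
```

View pics/top0.png

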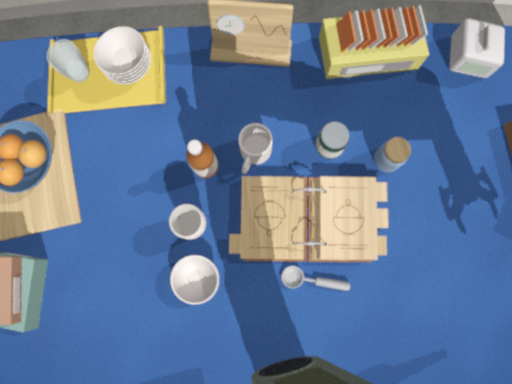

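View pics/scene0.png

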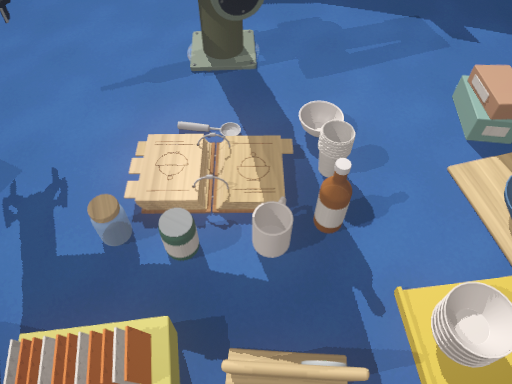

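The top view shows the book with its spine at about (309,219). The three right-hand tabs are near (381,191), (383,219) and (381,249), and the middle one is the top leaf's. The sugar jar stands near (392,154), close to the next leaf's tab. Next I'll measure corners.

```bash
cat > h.py <<'E'
import numpy as np,cv2
def ray(c,px):
    p=cv2.undistortPoints(np.array([[px]],float),c['camera_matrix'],c['D'])[0,0]
    return c['eye'],c['orientation']@np.array([p[0],-p[1],-1])
def onz(c,px,z):
    e,d=ray(c,px);return e+d*(z-e[2])/d[2]
def proj(c,P):
    q=(np.array(P)-c['eye'])@c['orientation'];q=q*[1,-1,-1]
    return cv2.projectPoints(q.reshape(-1,1,3),np.zeros(3),np.zeros(3),c['camera_matrix'],c['D'])[0][:,0]
E
python3 - <<'E'
import pickle,cv2,numpy as np
from h import *
d=pickle.load(open('c0.pkl','rb'));c=d['top'];im=c['image']
h=cv2.cvtColor(im,cv2.COLOR_RGB2HSV)
m=cv2.inRange(h,(5,30,110),(30,190,255));m[:165]=0;m[275:]=0;m[:,:225]=0;m[:,400:]=0
cs=max(cv2.findContours(m,0,1)[0],key=cv2.contourArea)
for p in cv2.approxPolyDP(cs,2,True)[:,0]: print(p,onz(c,p.astype(float),.042).round(3))
crop=cv2.resize(im[165:305,225:420],None,fx=4,fy=4,interpolation=cv2.INTER_CUBIC)
cv2.imwrite('pics/crop.png',crop[:,:,::-1])
E
```

```text
[310 177] [ 0.58  -0.031  0.042]
[309 186] [ 0.559 -0.028  0.042]
[325 191] [ 0.547 -0.064  0.042]
[308 193] [ 0.543 -0.025  0.042]
[308 240] [ 0.435 -0.021  0.042]
[326 244] [ 0.425 -0.061  0.042]
[309 245] [ 0.424 -0.023  0.042]
[309 260] [ 0.39  -0.021  0.042]
[369 261] [ 0.384 -0.158  0.042]
[375 259] [ 0.388 -0.172  0.042]
[378 254] [ 0.399 -0.179  0.042]
[385 254] [ 0.398 -0.196  0.042]
[385 237] [ 0.437 -0.198  0.042]
[378 236] [ 0.439 -0.182  0.042]
[376 229] [ 0.456 -0.178  0.042]
[387 227] [ 0.459 -0.204  0.042]
[387 211] [ 0.496 -0.206  0.042]
[377 209] [ 0.501 -0.183  0.042]
[376 201] [ 0.52  -0.182  0.042]
[386 200] [ 0.522 -0.205  0.042]
[386 184] [ 0.559 -0.208  0.042]
[376 182] [ 0.564 -0.185  0.042]
[375 177] [ 0.576 -0.183  0.042]
```

View pics/crop.png

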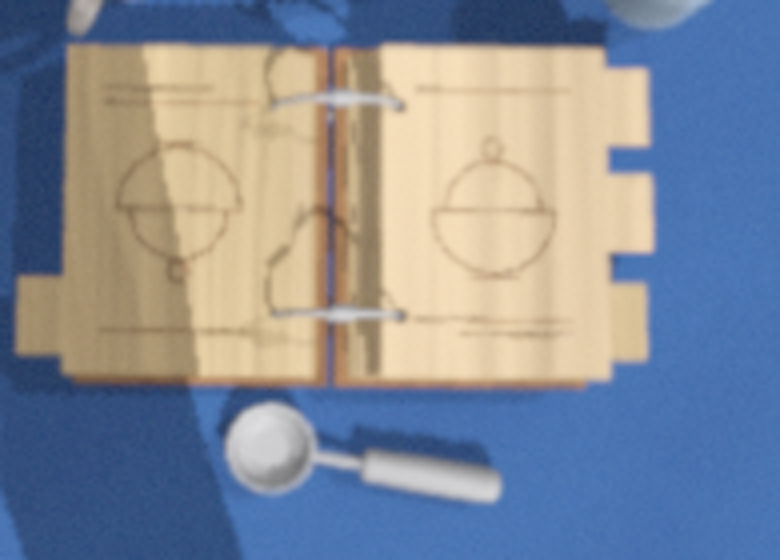

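The crop shows the leaf tab in the middle at about (633,212), with a free gap on both sides, and counter clear to the right of it. My plan is to approach from -y with shut fingers tilted about 40° below horizontal. I'll place the tip under the tab, then sweep an arc about the spine.

```bash
cat >> h.py <<'E'
from scipy.spatial.transform import Rotation as Ro
def goalR(az,a,s=1):
    # heading azimuth az, tilt a below horizontal (deg); tool y horizontal
    az,a=np.radians([az,a]);z=np.array([np.cos(a)*np.cos(az),np.cos(a)*np.sin(az),-np.sin(a)])
    y=s*np.array([np.sin(az),-np.cos(az),0]);return np.c_[np.cross(y,z),y,z]
E
python3 - <<'E'
from plant import ctrl,eyes
from h import *
s=ctrl.sense();R=s['eef_rot'];p=s['tool_pos']
print(eyes.camera('wrist')['tool_from_camera'].round(3))
for sg in(1,-1):
    G=goalR(88,40,sg)
    w=Ro.from_matrix(R.T@G).as_rotvec();print(sg,w.round(3),np.degrees(np.linalg.norm(w)))
    B=(Ro.from_euler('ZY',[-38,100],degrees=True)*Ro.from_euler('ZY',[40,112],degrees=True)).as_matrix()
    q=Ro.from_matrix((Ro.from_euler('ZY',[-38,100],degrees=True)).as_matrix().T@G).as_euler('ZYZ',degrees=True);print(q,'j6=',q[2]-90)
print(R.T@(np.array([.478,-.30,.20])-p))
E
```

```text
[[ 0.002  0.949  0.316  0.082]
 [ 1.    -0.001 -0.001 -0.   ]
 [-0.     0.316 -0.949 -0.171]
 [ 0.     0.     0.     1.   ]]
1 [ 0.5    0.77  -1.076] 81.05283397430536
[ 41.06861696 109.3786794   57.62638337] j6= -32.373616628455295
-1 [ 0.857 -0.557  1.843] 120.74129101127524
[  41.06861696  109.3786794  -122.37361663] j6= -212.3736166284553
[ 0.33124388 -0.11740525  0.00106094]
```

Request:
apply_moves(
  plan=[
    [[0,0,0],[0.055,-0.0195,0],0],
    [[0,0,0],[0.055,-0.0195,0],0],
    [[0,0,0],[0.055,-0.0195,0],0],
    [[0,0,0],[0.055,-0.0195,0],0],
    [[0,0,0],[0.055,-0.0195,0],0],
    [[0,0,0],[0.055,-0.0195,0],0],
    [[0,0,0],[0,0,0],0],
  ],
)

```text
clock: 1.02
tool_pos: [0.4795, -0.2983, 0.2014]
eef_rot: [[0.925, 0.379, 0.0], [0.379, -0.925, 0.001], [0.001, -0.001, -1.0]]
wrist_force: [-0.6, -1.6, -0.2]
grip_width: -0.0002
gripper_force: 0.0
```

Request:
apply_moves(
  plan=[
    [[0.05,0.077,-0.1076],[0,0,0],0],
    [[0.05,0.077,-0.1076],[0,0,0],0],
    [[0.05,0.077,-0.1076],[0,0,0],0],
    [[0.05,0.077,-0.1076],[0,0,0],0],
    [[0.05,0.077,-0.1076],[0,0,0],0],
    [[0.05,0.077,-0.1076],[0,0,0],0],
    [[0.05,0.077,-0.1076],[0,0,0],0],
    [[0.05,0.077,-0.1076],[0,0,0],0],
    [[0.05,0.077,-0.1076],[0,0,0],0],
    [[0.05,0.077,-0.1076],[0,0,0],0],
    [[0,0,0],[0,0,0],0],
  ],
)

```text
clock: 2.4
tool_pos: [0.4762, -0.3025, 0.1992]
eef_rot: [[0.027, 0.999, 0.027], [0.642, -0.038, 0.766], [0.766, -0.003, -0.643]]
wrist_force: [-0.6, 0.6, -0.8]
grip_width: -0.0002
gripper_force: 0.0
```

Run:
```python
from plant import ctrl,eyes
from h import *
s=ctrl.sense();R=s['eef_rot'];p=s['tool_pos']
print(s['clock'],p,R.round(3),s['qpos'],s['grip_width'],s['wrist_force'])
c=eyes.camera('wrist');T=c['tool_from_camera'];cv2.imwrite('pics/w1.png',c['image'][:,:,::-1])
import pickle
c['orientation']=R@T[:3,:3];c['eye']=p+R@T[:3,3];pickle.dump(c,open('w1.pkl','wb'))
G=goalR(88,40)
print(Ro.from_matrix(R.T@G).as_rotvec(), R.T@(np.array([.478,-.26,.03])-p))
print(proj(c,[[.478,-.207,.042],[.478,-.181,.042],[.478,-.025,.038],p]))
```

```text
2.4 [ 0.47621364 -0.30247675  0.19919652] [[ 0.027  0.999  0.027]
 [ 0.642 -0.038  0.766]
 [ 0.766 -0.003 -0.643]] [-57.27579284  36.96200327  68.64923174  28.99252615 115.68730614
 -52.23619141] -0.00015402239757753304 [-0.58305696  0.571192   -0.81719369]
[ 0.00036999 -0.00035699 -0.00436026] [-0.10233335  0.00069667  0.1412881 ]
[[257.08038826 209.4873336 ]
 [256.46136532 192.96810199]
 [253.54788274 115.84475166]
 [257.26362702 225.39686718]]
```

View pics/w1.png

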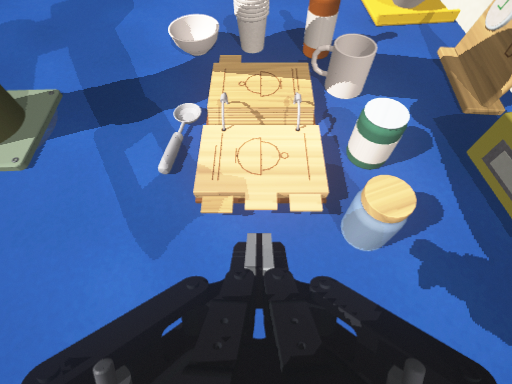

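The wrist view shows the top tab at about (261,200), with its edge at row 209. That matches the prediction to within about 4 px, so tab x is about 0.481. The sugar jar at (375,215) is well clear to the right. I'll go down outside the tab, then insert under it.

Request:
apply_moves(
  plan=[
    [[0,0,0],[-0.0214,0.0007,0.0316],0],
    [[0,0,0],[-0.0214,0.0007,0.0316],0],
    [[0,0,0],[-0.0214,0.0007,0.0316],0],
    [[0,0,0],[-0.0214,0.0007,0.0316],0],
    [[0,0,0],[-0.0214,0.0007,0.0316],0],
    [[0,0,0],[0,0,0],0],
  ],
)

```text
clock: 3.2
tool_pos: [0.4808, -0.2474, 0.017]
eef_rot: [[0.026, 0.999, 0.024], [0.641, -0.035, 0.767], [0.767, -0.004, -0.641]]
wrist_force: [-0.0, 0.6, 2.1]
grip_width: -0.0
gripper_force: 0.0
```

Run:
```python
from plant import ctrl,eyes
from h import *
s=ctrl.sense();R=s['eef_rot'];p=s['tool_pos']
print(s['clock'],p,s['wrist_force'])
c=eyes.camera('wrist');cv2.imwrite('pics/w2.png',c['image'][:,:,::-1])
```

```text
3.2 [ 0.48076371 -0.24742449  0.01696113] [-0.01720367  0.63167481  2.09642225]
```

View pics/w2.png

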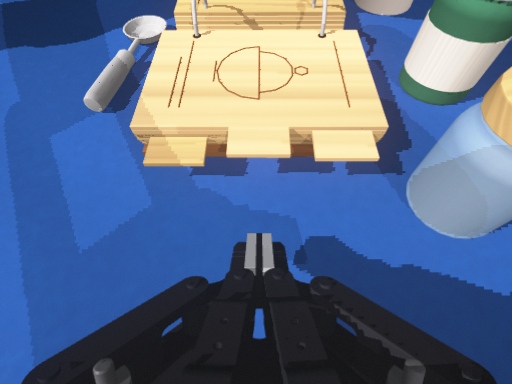

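The fingertips at (260,240) line up with the tab at (258,142), so I'll insert.

Request:
apply_moves(
  plan=[
    [[0,0,0],[0.006,0,0.0071],0],
    [[0,0,0],[0.006,0,0.0071],0],
    [[0,0,0],[0.006,0,0.0071],0],
    [[0,0,0],[0.006,0,0.0071],0],
    [[0,0,0],[0.006,0,0.0071],0],
    [[0,0,0],[0,0,0],0],
  ],
)

```text
clock: 4.0
tool_pos: [0.484, -0.2023, 0.0182]
eef_rot: [[0.022, 0.999, 0.026], [0.643, -0.034, 0.765], [0.765, -0.0, -0.644]]
wrist_force: [-0.1, 0.2, -0.1]
grip_width: -0.0001
gripper_force: 0.0
```

Run:
```python
from plant import ctrl,eyes
from h import *
s=ctrl.sense();R=s['eef_rot'];p=s['tool_pos']
print(s['clock'],p,s['wrist_force'])
c=eyes.camera('wrist');cv2.imwrite('pics/w3.png',cv2.resize(c['image'][120:320,130:390],None,fx=2,fy=2)[:,:,::-1])
ax=np.array([-.025,.038]);C=p+.011*R[:,0];r=C[1:]-ax;rad=np.hypot(*r);th=np.arctan2(r[1],-r[0])
print(C,rad,np.degrees(th))
T=[];prev=r
for t in np.radians(np.linspace(0,108,28)):
    n=.167*np.array([-np.cos(t),np.sin(t)]);d=n-prev;prev=n
    T.append((R.T@[0,*d])[[0,2]])
print(np.round(T,4).tolist())
```

```text
4.0 [ 0.4840013  -0.20229919  0.01818669] [-0.07140654  0.24160715 -0.07968519]
[ 0.48424544 -0.19522243  0.02660452] 0.17060343188258068 -3.829930917375386
[[0.0108, -0.0049], [0.0092, -0.0072], [0.0097, -0.0065], [0.0101, -0.0058], [0.0105, -0.0051], [0.0108, -0.0044], [0.0111, -0.0036], [0.0113, -0.0028], [0.0115, -0.002], [0.0116, -0.0012], [0.0116, -0.0004], [0.0116, 0.0004], [0.0116, 0.0012], [0.0115, 0.002], [0.0113, 0.0028], [0.0111, 0.0036], [0.0108, 0.0043], [0.0105, 0.0051], [0.0101, 0.0058], [0.0097, 0.0065], [0.0092, 0.0072], [0.0087, 0.0078], [0.0081, 0.0084], [0.0075, 0.0089], [0.0069, 0.0094], [0.0062, 0.0099], [0.0055, 0.0103], [0.0047, 0.0106]]
```

View pics/w3.png

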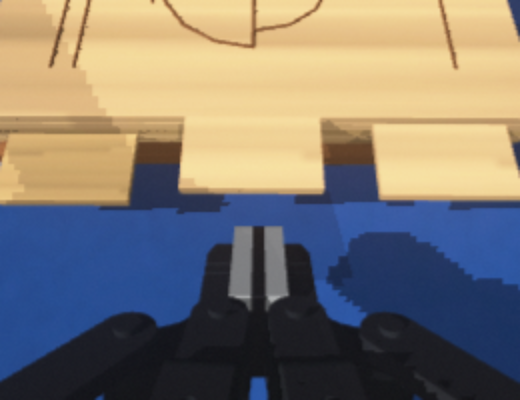

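Run:
```python
from plant import ctrl,eyes
from h import *
s=ctrl.sense();R=s['eef_rot'];p=s['tool_pos']
c=eyes.camera('wrist');T=c['tool_from_camera'];c['orientation']=R@T[:3,:3];c['eye']=p+R@T[:3,3]
for px in((185,216.5),(291,216.5)): print('edge',onz(c,px,.042))
for x in(-.011,0,.011):print(x,[(z,proj(c,[p+R@[x,0,z]])[0].round(1).tolist()) for z in(-.03,-.01,0)])
d=c  # tip pixel ray in tool frame
e,v=ray(c,(260,233.5));e=R.T@(e-p);v=R.T@v
for x in(-.011,0,.011):print(e+v*(x-e[0])/v[0])
t=eyes.camera('top');print('top tab outer by proj',proj(t,[[.481,-.207,.042],p]))
```

```text
edge [ 0.44105592 -0.20662016  0.042     ]
edge [ 0.50419676 -0.2086963   0.042     ]
-0.011 [(-0.03, [257.0, 264.4]), (-0.01, [257.2, 247.2]), (0, [257.3, 239.9])]
0 [(-0.03, [256.9, 247.9]), (-0.01, [257.2, 232.1]), (0, [257.3, 225.4])]
0.011 [(-0.03, [256.9, 230.6]), (-0.01, [257.2, 216.4]), (0, [257.3, 210.4])]
[-0.011       0.00191924  0.00959821]
[ 0.          0.00182129 -0.01197524]
[ 0.011       0.00172335 -0.0335487 ]
top tab outer by proj [[387.78467811 217.55152489]
 [383.31772431 217.24942977]]
```

The crop shows that the tips end at image row 233, just short of the tab edge at row 216. The tip needs to go about 1–1.5 cm deeper.

Request:
apply_moves(
  plan=[
    [[0,0,0],[0.0026,0,0.0031],0],
    [[0,0,0],[0.0026,0,0.0031],0],
    [[0,0,0],[0.0026,0,0.0031],0],
    [[0,0,0],[0,0,0],0],
  ],
)

```text
clock: 4.65
tool_pos: [0.4845, -0.1908, 0.0182]
eef_rot: [[0.022, 0.999, 0.027], [0.644, -0.035, 0.765], [0.765, 0.0, -0.644]]
wrist_force: [0.5, -0.1, -0.7]
grip_width: 0.0
gripper_force: 0.0
```

Run:
```python
from plant import ctrl,eyes
from h import *
s=ctrl.sense()
print(s['clock'],s['tool_pos'],s['wrist_force'])
c=eyes.camera('wrist');cv2.imwrite('pics/w4.png',cv2.resize(c['image'][120:320,130:390],None,fx=2,fy=2)[:,:,::-1])
```

```text
4.65 [ 0.4845458  -0.19078497  0.01818662] [ 0.50927545 -0.10773042 -0.67680437]
```

View pics/w4.png

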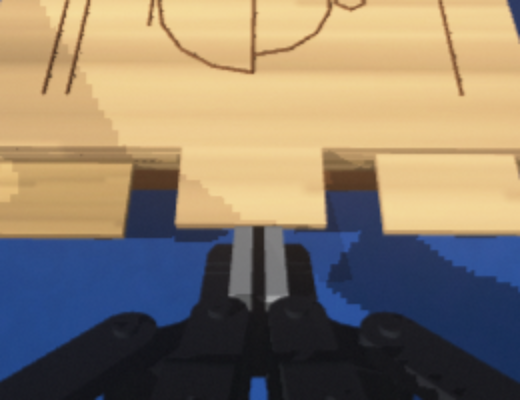

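The tab now hides the tip: its edge is at crop row 228 and the fingers run beneath it at column 258. I'll go in a few mm more, then lift along the arc.

Request:
apply_moves(
  plan=[
    [[0,0,0],[0.0026,0,0.0031],0],
    [[0,0,0],[0.005,0,-0.0045],0],
    [[0,0,0],[0.005,0,-0.0045],0],
    [[0,0,0],[0.005,0,-0.0045],0],
    [[0,0,0],[0.009,0,-0.007],0],
    [[0,0,0],[0.0094,0,-0.0063],0],
    [[0,0,0],[0.0098,0,-0.0056],0],
    [[0,0,0],[0,0,0],0],
  ],
)

```text
clock: 5.7
tool_pos: [0.4854, -0.1846, 0.0732]
eef_rot: [[0.021, 0.999, 0.028], [0.645, -0.035, 0.763], [0.764, 0.002, -0.646]]
wrist_force: [0.4, -0.9, 0.5]
grip_width: -0.0003
gripper_force: 0.0
```

Run:
```python
from plant import ctrl,eyes
from h import *
s=ctrl.sense()
print(s['clock'],s['tool_pos'],s['wrist_force'])
w=eyes.camera('wrist')['image'][60:320,130:390];t=eyes.camera('scene')['image'][100:230,110:310]
cv2.imwrite('pics/w5.png',np.hstack([cv2.resize(w,(400,400)),cv2.resize(t,(400,400*130//200)).repeat(1,0) if 0 else cv2.copyMakeBorder(cv2.resize(t,(400,260)),0,140,0,0,0)])[:,:,::-1])
```

```text
5.7 [ 0.48542672 -0.18456362  0.07321967] [ 0.36482794 -0.89419525  0.51602125]
```

View pics/w5.png

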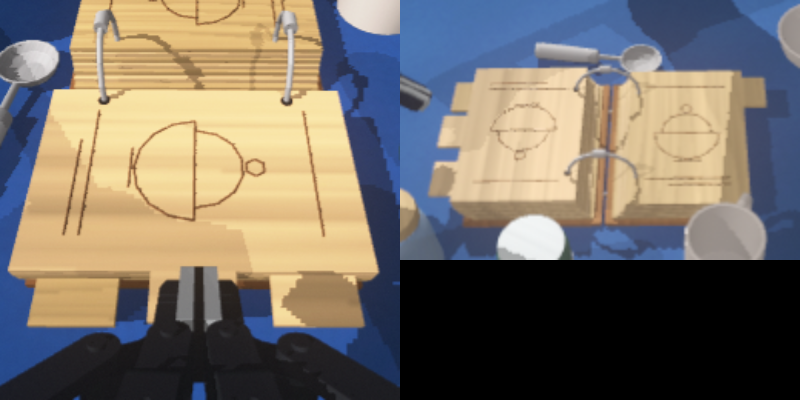

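The leaf is still flat. In the wrist view the tab shows below and behind the fingers at (195,290), so the tip slipped past its edge. I'll check where the tip really is, using the scene camera.

Run:
```python
from plant import ctrl,eyes
from h import *
s=ctrl.sense();p=s['tool_pos'];R=s['eef_rot']
c=eyes.camera('scene');t=eyes.camera('top');
pts=[p,p+R@[0,0,-.02],[.481,-.207,.042]]
out=[]
for k in(c,t):
    q=proj(k,pts);print(q.round(1));im=k['image'].copy()
    x,y=q[0].astype(int);S=5
    cr=cv2.resize(im[y-40:y+40,x-40:x+40],None,fx=S,fy=S,interpolation=cv2.INTER_CUBIC)
    for a,col in zip(q,((255,0,0),(255,0,255),(0,255,0))): cv2.circle(cr,tuple(int(v) for v in((a-[x-40,y-40]+.5)*S)),3,col,-1)
    out.append(cr)
cv2.imwrite('pics/s6.png',np.hstack(out)[:,:,::-1])
```

```text
[[135.8 156.8]
 [127.3 152.9]
 [128.9 164.9]]
[[381.3 214.9]
 [389.5 214.3]
 [387.8 217.6]]
```

View pics/s6.png

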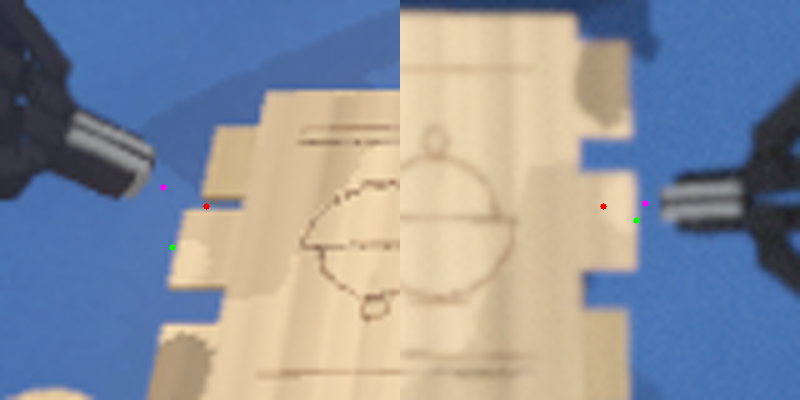

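These crops show the true fingertip about 30 mm behind the reported TCP along the tool. The TCP projects at (603,205) in the right crop, but the tip is seen at (662,200). That agrees with the wrist ray for an upper edge at tool x = +11 mm. I'll allow for the 31 mm, back off, go down and re-insert.

Request:
apply_moves(
  plan=[
    [[0,0,0],[-0.0163,-0.0015,-0.0193],0],
    [[0,0,0],[-0.0163,-0.0015,-0.0193],0],
    [[0,0,0],[-0.019,0,0.016],0],
    [[0,0,0],[-0.019,0,0.016],0],
    [[0,0,0],[-0.0095,0,0.008],0],
    [[0,0,0],[-0.0095,0,0.008],0],
    [[0,0,0],[0,0,0],0],
  ],
)

```text
clock: 6.78
tool_pos: [0.4797, -0.2335, -0.0034]
eef_rot: [[0.023, 0.999, 0.026], [0.642, -0.035, 0.766], [0.766, -0.001, -0.643]]
wrist_force: [-0.1, -0.5, 0.6]
grip_width: -0.0
gripper_force: 0.0
```

Run:
```python
from plant import ctrl,eyes
from h import *
s=ctrl.sense();p=s['tool_pos'];R=s['eef_rot']
print(p,s['wrist_force'],R.T@(np.array([.481,-.1753,-.0014])-p))
```

```text
[ 0.4796692  -0.23352076 -0.00343509] [-0.13786654 -0.53028752  0.57889293] [ 0.03898953 -0.00069612  0.04330013]
```

Request:
apply_moves(
  plan=[
    [[0,0,0],[0.0065,0,0.0072],0],
    [[0,0,0],[0.0065,0,0.0072],0],
    [[0,0,0],[0.0065,0,0.0072],0],
    [[0,0,0],[0.0065,0,0.0072],0],
    [[0,0,0],[0.0065,0,0.0072],0],
    [[0,0,0],[0.0065,0,0.0072],0],
    [[0,0,0],[0,0,0],0],
  ],
)

```text
clock: 7.65
tool_pos: [0.482, -0.1756, -0.0005]
eef_rot: [[0.022, 0.999, 0.026], [0.644, -0.034, 0.764], [0.765, 0.0, -0.644]]
wrist_force: [-0.3, -0.4, -0.4]
grip_width: 0.0001
gripper_force: 0.2
```

Run:
```python
from plant import ctrl,eyes
from h import *
s=ctrl.sense();p=s['tool_pos'];R=s['eef_rot']
print(p,s['wrist_force'])
w=eyes.camera('wrist')['image'];cv2.imwrite('pics/w7.png',cv2.resize(w[120:320,130:390],None,fx=2,fy=2)[:,:,::-1])
h=cv2.cvtColor(w,cv2.COLOR_RGB2HSV)
for r in range(200,276,3): print(r,w[r,250].tolist(),w[r,268].tolist())
```

```text
[ 0.48199828 -0.17559046 -0.0005251 ] [-0.32200837 -0.44469412 -0.42419181]
200 [229, 192, 135] [229, 192, 136]
203 [227, 187, 130] [226, 188, 129]
206 [220, 181, 127] [221, 182, 127]
209 [219, 180, 123] [219, 180, 124]
212 [219, 181, 125] [220, 181, 126]
215 [218, 180, 125] [220, 180, 127]
218 [218, 178, 124] [217, 178, 124]
221 [223, 183, 129] [225, 184, 130]
224 [227, 189, 133] [227, 189, 133]
227 [230, 191, 135] [230, 192, 136]
230 [231, 195, 137] [231, 195, 136]
233 [231, 195, 136] [231, 192, 135]
236 [225, 186, 130] [229, 191, 135]
239 [204, 166, 116] [227, 188, 131]
242 [198, 161, 110] [226, 186, 130]
245 [144, 114, 78] [172, 137, 92]
248 [110, 108, 108] [111, 110, 109]
251 [109, 108, 109] [109, 109, 109]
254 [109, 107, 107] [109, 109, 108]
257 [109, 109, 109] [109, 107, 108]
260 [108, 107, 107] [107, 107, 108]
263 [108, 107, 109] [107, 108, 108]
266 [107, 107, 108] [105, 106, 106]
269 [74, 74, 73] [112, 113, 114]
272 [25, 22, 22] [30, 27, 28]
275 [27, 24, 25] [28, 27, 27]
```

The tab now covers the fingers down to row 246, so the tip is about 13 mm under it. Lifting along the arc.

Request:
apply_moves(
  plan=[
    [[0,0,0],[0.004,0,-0.0033],0],
    [[0,0,0],[0.004,0,-0.0033],0],
    [[0,0,0],[0.0092,0,-0.0072],0],
    [[0,0,0],[0.0097,0,-0.0065],0],
    [[0,0,0],[0.0101,0,-0.0058],0],
    [[0,0,0],[0.0105,0,-0.0051],0],
    [[0,0,0],[0.0108,0,-0.0044],0],
    [[0,0,0],[0.0111,0,-0.0036],0],
  ],
)

```text
clock: 8.7
tool_pos: [0.4827, -0.1614, 0.0787]
eef_rot: [[0.022, 0.999, 0.027], [0.644, -0.035, 0.764], [0.765, 0.001, -0.644]]
wrist_force: [0.0, 0.4, 0.5]
grip_width: -0.0
gripper_force: 0.2
```

Run:
```python
from plant import ctrl,eyes
from h import *
s=ctrl.sense();p=s['tool_pos'];R=s['eef_rot']
print(s['clock'],p,s['wrist_force'])
C=p+R@[.011,0,-.031];r=C[1:]-[-.025,.038];print(np.hypot(*r),np.degrees(np.arctan2(r[1],-r[0])))
a=eyes.camera('scene')['image'][100:250,90:310];b=eyes.camera('wrist')['image']
cv2.imwrite('pics/s8.png',np.hstack([cv2.resize(a,(396,270)),cv2.resize(b,(360,270))])[:,:,::-1])
```

```text
8.7 [ 0.4826745  -0.1614147   0.07865356] [0.01937414 0.40401881 0.49102751]
0.16787661807803636 24.2837904333159
```

View pics/s8.png

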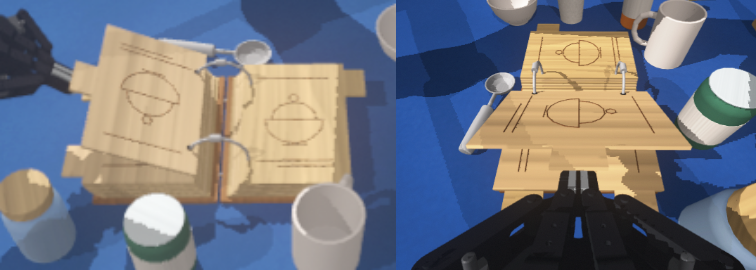

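The leaf is up about 25° on the fingertip, and the next leaf and its tab are still lying flat. That was my tenth picture, so from here I check numerically. Continuing the arc.

Request:
apply_moves(
  plan=[
    [[0,0,0],[0.0113,0,-0.0028],0],
    [[0,0,0],[0.0115,0,-0.002],0],
    [[0,0,0],[0.0116,0,-0.0012],0],
    [[0,0,0],[0.0116,0,-0.0004],0],
    [[0,0,0],[0.0116,0,0.0004],0],
    [[0,0,0],[0.0116,0,0.0012],0],
    [[0,0,0],[0.0115,0,0.002],0],
    [[0,0,0],[0.0113,0,0.0028],0],
    [[0,0,0],[0.0111,0,0.0036],0],
    [[0,0,0],[0.0108,0,0.0043],0],
    [[0,0,0],[0.0105,0,0.0051],0],
  ],
)

```text
clock: 10.18
tool_pos: [0.4858, -0.0709, 0.1649]
eef_rot: [[0.022, 0.999, 0.027], [0.644, -0.035, 0.764], [0.765, 0.0, -0.644]]
wrist_force: [0.1, -0.3, 0.0]
grip_width: 0.0
gripper_force: 0.1
```

```bash
cat > chk.py <<'E'
from plant import ctrl,eyes
from h import *
import sys
s=ctrl.sense();p=s['tool_pos'];R=s['eef_rot']
print(s['clock'],p,s['wrist_force'])
C=p+R@[.011,0,-.031];r=C[1:]-[-.025,.038];print(np.hypot(*r),np.degrees(np.arctan2(r[1],-r[0])))
c=eyes.camera('scene');t=eyes.camera('top')
# tab pixel colours (scene, top) for candidate leaf angles
for a in range(0,181,10):
    u=np.radians(a);P=[np.array([.481+dx,-.025-.174*np.cos(u)-.002*np.sin(u)*-1,.038+.174*np.sin(u)+.002*np.cos(u)]) for dx in(-.015,.015)]
    o=[]
    for k in(c,t):
        for q in proj(k,P): o.append(k['image'][int(round(q[1])),int(round(q[0]))].tolist())
    print(a,o)
E
python3 chk.py
```

```text
10.175 [ 0.48579044 -0.07093073  0.16494225] [ 0.06537068 -0.30091008  0.02779756]
0.16744547626549083 68.06745711653062
0 [[91, 123, 181], [90, 120, 178], [74, 117, 177], [44, 46, 54]]
10 [[86, 119, 179], [89, 122, 180], [76, 120, 181], [43, 42, 48]]
20 [[84, 118, 177], [87, 121, 179], [72, 109, 164], [36, 41, 42]]
30 [[81, 117, 177], [85, 119, 178], [73, 119, 180], [43, 54, 75]]
40 [[80, 116, 177], [83, 118, 177], [69, 107, 167], [40, 43, 50]]
50 [[70, 97, 149], [82, 118, 178], [43, 43, 50], [46, 47, 51]]
60 [[137, 137, 137], [59, 60, 76], [219, 196, 162], [90, 80, 69]]
70 [[84, 118, 174], [135, 115, 93], [137, 118, 94], [133, 116, 90]]
80 [[130, 112, 91], [124, 106, 86], [126, 109, 86], [124, 106, 83]]
90 [[78, 120, 180], [80, 120, 180], [140, 121, 96], [142, 122, 96]]
100 [[78, 120, 179], [80, 121, 180], [187, 165, 131], [218, 195, 158]]
110 [[57, 83, 127], [58, 79, 121], [210, 187, 147], [200, 178, 140]]
120 [[51, 69, 105], [63, 86, 129], [217, 195, 153], [211, 189, 149]]
130 [[62, 85, 128], [66, 88, 129], [220, 194, 153], [233, 210, 167]]
140 [[64, 85, 128], [62, 74, 105], [223, 200, 159], [226, 203, 161]]
150 [[60, 71, 105], [132, 128, 131], [214, 191, 154], [200, 181, 151]]
160 [[72, 87, 123], [224, 198, 154], [46, 69, 108], [65, 102, 155]]
170 [[208, 182, 138], [77, 99, 146], [44, 67, 105], [65, 105, 164]]
180 [[82, 110, 161], [70, 77, 107], [43, 66, 106], [68, 105, 164]]
```

The tab shows at 70–80° in both cameras, with the finger at 68°. Taking it past upright.

Request:
apply_moves(
  plan=[
    [[0,0,0],[0.0101,-0.0005,0.0058],0],
    [[0,0,0],[0.0097,-0.0005,0.0065],0],
    [[0,0,0],[0.0092,-0.0005,0.0072],0],
    [[0,0,0],[0.0087,-0.0005,0.0078],0],
    [[0,0,0],[0.0081,-0.0005,0.0084],0],
    [[0,0,0],[0.0075,-0.0005,0.0089],0],
    [[0,0,0],[0.0069,-0.0005,0.0094],0],
    [[0,0,0],[0.0062,-0.0005,0.0099],0],
    [[0,0,0],[0.0055,-0.0005,0.0103],0],
    [[0,0,0],[0.0047,-0.0005,0.0106],0],
    [[0,0,0],[0.004,-0.0005,0.011],0],
    [[0,0,0],[0,0,0],0],
  ],
)

```text
clock: 11.78
tool_pos: [0.484, 0.0547, 0.1641]
eef_rot: [[0.023, 0.999, 0.026], [0.643, -0.034, 0.765], [0.765, -0.001, -0.644]]
wrist_force: [0.1, -0.3, -0.1]
grip_width: -0.0
gripper_force: 0.0
```

```bash
python3 chk.py
```

```text
11.775 [0.48401359 0.05467265 0.16406993] [ 0.11646344 -0.25785276 -0.13920689]
0.1668152688330463 112.20445095399653
0 [[92, 123, 180], [92, 120, 178], [86, 94, 85], [90, 96, 87]]
10 [[87, 118, 178], [91, 123, 180], [82, 89, 81], [85, 93, 83]]
20 [[85, 118, 177], [88, 121, 179], [83, 91, 82], [88, 96, 85]]
30 [[81, 116, 176], [86, 119, 177], [86, 93, 85], [88, 96, 86]]
40 [[81, 117, 177], [85, 118, 177], [87, 95, 84], [92, 98, 88]]
50 [[80, 116, 176], [85, 119, 178], [35, 35, 39], [37, 37, 41]]
60 [[80, 116, 174], [85, 120, 177], [41, 40, 44], [88, 90, 90]]
70 [[79, 117, 176], [84, 120, 178], [54, 56, 62], [34, 34, 40]]
80 [[54, 51, 55], [85, 120, 179], [46, 48, 52], [37, 38, 42]]
90 [[54, 48, 51], [61, 53, 55], [104, 90, 73], [44, 44, 50]]
100 [[58, 54, 56], [61, 53, 54], [203, 181, 145], [175, 154, 124]]
110 [[65, 83, 126], [135, 135, 141], [240, 217, 182], [238, 215, 179]]
120 [[207, 182, 145], [208, 182, 147], [187, 163, 131], [193, 172, 139]]
130 [[76, 92, 129], [238, 212, 174], [217, 194, 159], [234, 211, 176]]
140 [[63, 73, 106], [66, 74, 104], [203, 181, 140], [155, 137, 106]]
150 [[63, 73, 105], [118, 112, 112], [194, 171, 138], [170, 154, 130]]
160 [[66, 75, 102], [206, 180, 139], [46, 68, 104], [63, 99, 154]]
170 [[206, 180, 137], [80, 109, 161], [46, 68, 106], [67, 104, 162]]
180 [[80, 109, 161], [62, 74, 105], [44, 66, 104], [65, 103, 161]]
```

The tab is at about 120°, ahead of the finger at 112°, so the leaf is sinking by itself. Withdrawing along the tool axis and waiting.

Request:
apply_moves(
  plan=[
    [[0,0,0],[0,0,-0.02],0],
    [[0,0,0],[0,0,-0.04],0],
    [[0,0,0],[0,0,-0.04],0],
    [[0,0,0],[0,0,-0.04],0],
    [[0,0,0],[0,0,-0.04],0],
    [[0,0,0],[0,0,-0.03],0],
    [[0,0,0],[0,0,0],0],
    [[0,0,0],[0,0,0],0],
    [[0,0,0],[0,0,0],0],
    [[0,0,0],[0,0,0],0],
    [[0,0,0],[0,0,0],0],
    [[0,0,0],[0,0,0],0],
  ],
)

```text
clock: 13.38
tool_pos: [0.4789, -0.1066, 0.2997]
eef_rot: [[0.022, 0.999, 0.027], [0.644, -0.035, 0.764], [0.765, 0.0, -0.644]]
wrist_force: [-0.5, -0.1, 0.3]
grip_width: 0.0001
gripper_force: 0.0
```

Request:
apply_moves(
  plan=[
    [[0,0,0],[0,0,0],0],
    [[0,0,0],[0,0,0],0],
    [[0,0,0],[0,0,0],0],
    [[0,0,0],[0,0,0],0],
    [[0,0,0],[0,0,0],0],
    [[0,0,0],[0,0,0],0],
    [[0,0,0],[0,0,0],0],
    [[0,0,0],[0,0,0],0],
    [[0,0,0],[0,0,0],0],
    [[0,0,0],[0,0,0],0],
    [[0,0,0],[0,0,0],0],
    [[0,0,0],[0,0,0],0],
  ],
)

```text
clock: 14.88
tool_pos: [0.479, -0.1069, 0.2998]
eef_rot: [[0.022, 0.999, 0.027], [0.644, -0.035, 0.764], [0.765, 0.0, -0.644]]
wrist_force: [-0.0, -0.2, -0.4]
grip_width: 0.0002
gripper_force: 0.0
```

```bash
python3 chk.py | sed -n '1,2p;17,30p'
python3 - <<'E'
from plant import eyes
from h import *
import pickle
d=pickle.load(open('c0.pkl','rb'))
for n in('scene','top'):
    c=eyes.camera(n)
    for nm,y,x,z in(('newLtab',.147,.477,.036),('oldRtab',-.197,.481,.042),('nextRtab',-.1985,.541,.038),('Lfixed',.142,.42,.03),('Rfixed',-.19,.418,.03)):
        q=proj(c,[[x,y,z]])[0].round().astype(int);print(n,nm,q,d[n]['image'][q[1],q[0]],c['image'][q[1],q[0]])
c=eyes.camera('top');im=c['image'];h=cv2.cvtColor(im,cv2.COLOR_RGB2HSV)
m=cv2.inRange(h,(5,30,90),(30,190,255));m[:165]=0;m[275:]=0;m[:,:218]=0;m[:,400:]=0
cs=max(cv2.findContours(m[:,:],0,1)[0],key=cv2.contourArea)
for k in cv2.findContours(m,0,1)[0]:
    if cv2.contourArea(k)>500:
        for p in cv2.approxPolyDP(k,2,True)[:,0]: print(p,onz(c,p.astype(float),.038).round(3)[:2])
E
```

```text
14.875 [ 0.47898689 -0.10688447  0.29983315] [-0.0291051  -0.18560013 -0.37530802]
0.3064770782684557 71.2538679866513
140 [[59, 71, 104], [64, 72, 102], [229, 207, 172], [227, 204, 170]]
150 [[62, 71, 102], [117, 110, 110], [228, 205, 172], [230, 208, 172]]
160 [[65, 72, 100], [200, 175, 134], [98, 96, 110], [229, 207, 171]]
170 [[163, 139, 104], [77, 80, 106], [47, 67, 104], [237, 214, 179]]
180 [[71, 75, 103], [237, 211, 172], [40, 64, 103], [235, 213, 178]]
scene newLtab [288 159] [ 59  73 105] [231 205 166]
scene oldRtab [133 165] [240 214 176] [ 89 122 177]
scene nextRtab [130 188] [238 212 174] [237 211 174]
scene Lfixed [283 142] [158 136 103] [200 175 133]
scene Rfixed [141 147] [222 196 153] [220 195 152]
top newLtab [234 224] [ 39  63 101] [232 209 175]
top oldRtab [384 218] [237 213 179] [ 75 116 176]
top nextRtab [382 192] [234 211 176] [233 211 175]
top Lfixed [237 249] [159 138 105] [196 175 135]
top Rfixed [381 245] [218 196 154] [218 194 153]
[309 177] [ 0.581 -0.029]
[309 186] [ 0.56  -0.029]
[325 191] [ 0.547 -0.065]
[315 190] [ 0.55  -0.042]
[308 193] [ 0.544 -0.026]
[308 239] [ 0.438 -0.021]
[326 244] [ 0.425 -0.062]
[309 245] [ 0.424 -0.023]
[309 260] [ 0.39  -0.022]
[369 261] [ 0.383 -0.159]
[375 259] [ 0.388 -0.173]
[377 254] [ 0.399 -0.178]
[385 254] [ 0.398 -0.197]
[385 237] [ 0.437 -0.199]
[376 234] [ 0.444 -0.178]
[375 201] [ 0.521 -0.18 ]
[386 201] [ 0.52  -0.206]
[386 184] [ 0.56  -0.209]
[376 182] [ 0.565 -0.186]
[374 177] [ 0.577 -0.182]
[242 176] [0.588 0.126]
[241 205] [0.52  0.129]
[230 207] [0.516 0.155]
[230 225] [0.474 0.156]
[239 226] [0.472 0.135]
[240 233] [0.456 0.133]
[230 234] [0.454 0.156]
[229 252] [0.413 0.159]
[239 253] [0.41  0.136]
[245 260] [0.394 0.123]
[305 260] [ 0.391 -0.013]
[306 245] [ 0.424 -0.016]
[299 243] [ 0.429 -0.   ]
[306 241] [ 0.433 -0.017]
[306 192] [ 0.546 -0.021]
[299 189] [ 0.553 -0.005]
[306 187] [ 0.558 -0.021]
[306 178] [ 0.579 -0.022]
```

The leaf's tab now lies on the left, outer edge at y = 0.156, as expected. The next tab and the fixed tabs haven't moved. I'll wait a little longer for it to settle, then hand in.

Request:
apply_moves(
  plan=[
    [[0,0,0],[0,0,0],0],
    [[0,0,0],[0,0,0],0],
    [[0,0,0],[0,0,0],0],
    [[0,0,0],[0,0,0],0],
    [[0,0,0],[0,0,0],0],
    [[0,0,0],[0,0,0],0],
    [[0,0,0],[0,0,0],0],
    [[0,0,0],[0,0,0],0],
    [[0,0,0],[0,0,0],0],
    [[0,0,0],[0,0,0],0],
    [[0,0,0],[0,0,0],0],
    [[0,0,0],[0,0,0],0],
  ],
)

```text
clock: 16.62
tool_pos: [0.479, -0.1069, 0.2998]
eef_rot: [[0.022, 0.999, 0.027], [0.644, -0.035, 0.764], [0.765, 0.0, -0.644]]
wrist_force: [0.1, 0.8, 0.3]
grip_width: -0.0002
gripper_force: 0.0
```

```bash
python3 -c "
from plant import job
print(job.job_done())"
```

```text
the job is handed in; nothing more can be done
None
```

The job is handed in at about 17 s on the robot's clock: camera checks showed the top leaf on the left-hand pile, with the next leaf and the book where they were; no verdict was returned, and I did not re-measure the other things on the counter.

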